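# Switch the tracing light box to warm light

### The arm

A 6-joint arm with a two-finger parallel gripper is mounted at the origin on the work surface. World frame = base frame: x ahead of the robot, y to its left, z up, the work surface at z = 0. Lengths are in m, angles in rad, forces in N, time in s.
With the tool pointing down it reaches from about 0.325 to 1 m from the base axis. Payload 5.1 kg.
Tool frame: the origin (TCP) lies at the centre of the arm's flange, where the gripper is bolted on; the fingertips stand 173 mm ahead of it and the grasp point (between the pads) lies 155 mm ahead of it; z points along the fingers, y is the direction in which the jaws open and shut (so a half turn about z gives the same grasp; the last joint's range is limited). The gripper opens to 85 mm and grips with 20 to 120 N. Pads are 22 mm wide; open, the fingers measure 114 mm over their backs; the gripper's body (76 mm by 85 mm) begins 54 mm behind the grasp point. The pads swing forward as they close: fully open they stand 13 mm farther back than shut.
Start: joints at [-1.216, 0.124, 1.65, -0, 1.367, -0.083], TCP at [0.276, -0.589, 0.405] pointing down, gripper open.
Joint ranges: [-2.61, 2.61], [-1.02, 2.33], [0.03, 2.71], [-1.35, 4.49], [0.32, 2.68], [-2.91, 2.91]. Speed limits (rad/s): [2.57, 2.57, 3.14, 3.14, 3.14, 3.14].

### API

Orientations are given as a 3x3 rotation matrix whose columns are the frame's x, y, z axes.
In Python, from plant import * gives the robot as it stands.
- The arm moves only by the shell command python3 -m handwheel 'ROWS' [OPENING] [FORCE]. ROWS is JSON, a list of rows, each a list of 6 numbers: the shift along the tool's x, y, z scaled (see below), then the turn, a rotation vector about the tool's x, y, z scaled (see below). In form: [[dx, dy, dz, wx, wy, wz], ...]. A call has 1 to 20 rows; each row shifts and turns the pose as measured when the row begins, along the tool's axes as they then stand; what a row does not reach is not made up. The controller multiplies each number of a shift by 0.02 m and each number of a turn by 4 degrees. A row lasts 1/12 s, in which the tool goes at most 41.7 mm and 7.16 degrees, less where a joint would pass 70% of its speed; a pose out of reach is approached as far as the arm can. A call with a number of a shift or a turn outside -1 to 1 is refused whole. A call with a gripper value outside its range is refused whole. OPENING is the opening, from 0 (shut) to 1 (fully open), set as the call begins (- or left out, the last holds). The fingers move at their own pace and stop on an object; FORCE is the grip in N (left out, the last holds). Time passes only in rows, so rows that do not move let the fingers close. It gives the time, the measured TCP pose, the force and the opening at its end, in the units of the state.
- observe(): the state, without advancing time (a new reading comes with each control period).
- snapshot(name): name is "side" or "top" or "wrist"; returns a dict with "image" (400x640x3 uint8, red, green, blue), "K" (3x3 intrinsics, pixels), "dist" ([k1, k2, p1, p2, k3] as OpenCV has them; the pictures are not rectified), "rvec" (rotation vector, rad) and "tvec" (3), from world to camera coordinates, as OpenCV has them. Camera axes: x right, y down, z forward; pixel columns grow to the right and rows downward; lengths in m; the calibration is good to about 2 mm. A picture is of the moment at which its call begins. There is no depth.
- finish_job(): hands the job in, once; it reports no verdict.
The state is a dict: "t": time; "joint_positions": joint angles; "dq": joint speeds; "joint_efforts": joint torques, N m; "position": TCP position; "tool_rot": TCP orientation; "ft_force": force on the tool from outside, world axes, zero at the start; "torque": the same for the moment, N m; "opening": finger opening in m.
Only numpy, scipy, OpenCV 4.12 (cv2) and the standard library are available. Lean on these libraries where they do the work, as an engineer would, in place of code of your own. Each camera call takes 0.05 s, during which the arm holds its last target. There are 200 camera calls.

### The job

Switch on the tracing light box: with a fingertip, gently press its green button at least half way down and let it come back up, then do the same with its yellow button. Do not press the red or the blue button, leave everything else on and around the box where it is (pick nothing up, do not lean on the box), and finish with the hand lifted at least 100 mm above the buttons.

Things in the scene. Friction and masses are not known exactly. Their poses are not given: they have to be found in the camera images.
- light_box: white LED tracing light box, 280 x 340 x 24 mm, fixed to the table. Origin: at table height, under the middle of its grey control strip; the strip (52 mm deep) runs 300 mm along the box's y, and four round push buttons stand on it 55 mm apart, centre to centre, in any order of colour. The white pane and the rest of the box reach 245 mm to +x from the origin, 35 mm to -x, 170 mm to either side (y)
- green_top (a point): centre of the top face of the green button cap (power, to be pressed first): a disc 28 mm across, 52 mm above the table when up; it moves down with the cap. z is up
- green (a joint): travel of the green button in m, straight down: 0 = up, 0.012 = fully down, a hard stop. A spring pushes it back: about 2.4 N starts it, 5.2 N holds it half way (6 mm) down, 8 N fully down
- green_base: green button with its fixed black collar, 44 mm across and 12 mm high, standing on the light box. Origin: centre of the collar's underside, 24 mm above the table; even fully down the cap stays 4 mm proud of the collar
- yellow_top (a point): centre of the top face of the yellow button cap (warm light, to be pressed second): a disc 28 mm across, 52 mm above the table when up; it moves down with the cap. z is up
- yellow (a joint): travel of the yellow button in m, straight down: 0 = up, 0.012 = fully down, a hard stop. A spring pushes it back: about 2.4 N starts it, 5.2 N holds it half way (6 mm) down, 8 N fully down
- yellow_base: yellow button with its fixed black collar, 44 mm across and 12 mm high, standing on the light box. Origin: centre of the collar's underside, 24 mm above the table; even fully down the cap stays 4 mm proud of the collar
- red_top (a point): centre of the top face of the red button cap (to be left alone): a disc 28 mm across, 52 mm above the table when up; it moves down with the cap. z is up
- red (a joint): travel of the red button in m, straight down: 0 = up, 0.012 = fully down, a hard stop. A spring pushes it back: about 2.4 N starts it, 5.2 N holds it half way (6 mm) down, 8 N fully down
- red_base: red button with its fixed black collar, 44 mm across and 12 mm high, standing on the light box. Origin: centre of the collar's underside, 24 mm above the table; even fully down the cap stays 4 mm proud of the collar
- blue_top (a point): centre of the top face of the blue button cap (to be left alone): a disc 28 mm across, 52 mm above the table when up; it moves down with the cap. z is up
- blue (a joint): travel of the blue button in m, straight down: 0 = up, 0.012 = fully down, a hard stop. A spring pushes it back: about 2.4 N starts it, 5.2 N holds it half way (6 mm) down, 8 N fully down
- blue_base: blue button with its fixed black collar, 44 mm across and 12 mm high, standing on the light box. Origin: centre of the collar's underside, 24 mm above the table; even fully down the cap stays 4 mm proud of the collar
- eraser: loose blue eraser, 22 x 55 x 13 mm, lying on the light box's pane; origin at the centre of its underside
- pencil: loose yellow pencil, about 170 mm long along its y and 8 mm thick, lying on the light box's pane; origin at its underside, mid length
- tape: loose roll of beige masking tape lying flat, 84 mm across, 25 mm high, on the table between the robot and the control strip; origin at the centre of its underside
- sharpener: loose small red pencil sharpener, 28 x 42 x 26 mm, on the table between the robot and the strip; origin at the centre of its underside
- paint_pot: loose magenta paint pot with screw lid, 56 mm across, 50 mm high, on the table between the robot and the strip; origin at the centre of its underside
- pencil_pot: loose dark steel pot, 76 mm across and 95 mm high, with coloured pencils standing up to 155 mm, on the table at the box's +y side; origin at the centre of its underside
- manikin: loose wooden artist's figure on a round foot 76 mm across, 181 mm tall, on the table at the box's +y side; origin at the centre of its underside
- water_jar: loose empty green glass jar, 72 mm across, 85 mm high, on the table at the box's -y side; origin at the centre of its underside

How it is judged:
On the way, in this order (a step that is already met when the one before it is completed fails the run):
1. the green button is pressed down (at least 5 of its 12 mm) (value of joint green above 0.005 m and value of joint yellow below 0.002 m), for 0.1 s.
2. the green button has come back up (value of joint each of green, yellow below 0.002 m), for 0.1 s.
3. the yellow button is pressed down (at least 5 of its 12 mm) (value of joint yellow above 0.005 m and value of joint green below 0.002 m), for 0.1 s.
4. the yellow button has come back up (all of step 2), for 0.1 s.
At the end, for the whole second after the job is handed in: All four buttons are up (less than 2 mm down), every loose thing lies at rest within 10 mm of where it started, and the hand is lifted: the point between the finger pads is more than 140 mm above the table (all of step 4 and value of joint each of red, blue below 0.002 m and distance of each of eraser, pencil, tape, sharpener, paint_pot, pencil_pot, manikin, water_jar from where it was at the start of the episode below 0.01 m and linear speed of each of eraser, pencil, tape, sharpener, paint_pot, pencil_pot, manikin, water_jar below 0.02 m/s and height (world z) of the grasp point above 0.14 m); the robot touches nothing.
It fails at once if the red or the blue button is pressed (more than 2 mm) (value of joint any of red, blue above 0.002 m).
It fails at once if a button is pushed roughly (over 25 N) (contact force between any of the fingers, the arm and green_base above 25 N or contact force between any of the fingers, the arm and yellow_base above 25 N or contact force between any of the fingers, the arm and red_base above 25 N or contact force between any of the fingers, the arm and blue_base above 25 N).
It fails at once if the light box itself is leaned on (over 15 N) (contact force between any of the fingers, the arm and light_box above 15 N).
It fails at once if a loose thing is moved or lifted (more than 10 mm) or tipped (more than 0.2 rad) (distance of any of eraser, pencil, tape, sharpener, paint_pot, pencil_pot, manikin, water_jar from where it was at the start of the episode above 0.01 m or angle between any of eraser, pencil, tape, sharpener, paint_pot, pencil_pot, manikin, water_jar's own z axis and vertical above 0.2 rad).
It also fails if it takes over 38 s, if anything falls off the work surface, if the arm or the gripper's body presses on something with over 40 N, if the wrist force passes 120 N, or if a joint passes its speed limit or range.

## Working session

There is one attempt and no reset: what is moved stays moved. The work goes in short steps, Python scripts to look and compute and a shell command to move; the robot and the scene stay as the last step left them, time stands still between calls to the robot, and variables do not carry over. Pictures are saved under pics/ and viewed, about 8 in all and at most 12, crops included, and the job is handed in when it is done.

```bash
mkdir -p pics; python3 - <<'E'
from plant import *
import cv2
o=observe();print(o)
for n in("top","side"):
    s=snapshot(n);cv2.imwrite(f"pics/{n}1.png",s["image"][:,:,::-1]);print(n,s["K"],s["dist"],s["rvec"],s["tvec"])
E
```

```text
{'t': 0.0, 'joint_positions': array([-1.21558458e+00,  1.24502102e-01,  1.65169769e+00,  7.32791438e-06,
        1.36753188e+00, -8.26063621e-02]), 'dq': array([ 1.89305401e-04, -5.49464396e-04,  1.72840238e-04,  1.85771857e-03,
        4.74154683e-05,  7.79123355e-04]), 'joint_efforts': array([ 1.69975460e-04, -4.23607385e+01, -3.65449047e+01, -1.00572688e-04,
        6.92940972e-03, -1.32587795e-05]), 'position': array([ 0.27545655, -0.58845999,  0.40344059]), 'tool_rot': array([[ 9.05679562e-01,  4.23962247e-01, -7.37198342e-04],
       [ 4.23962849e-01, -9.05677355e-01,  2.00798307e-03],
       [ 1.83645170e-04, -2.13113393e-03, -9.99997712e-01]]), 'ft_force': array([ 0.63357308, -0.25738623, -0.77400736]), 'torque': array([-0.05084632, -0.0228895 ,  0.00899523]), 'opening': 0.08553281793173798}
top [[431.00096308   0.         322.6558772 ]
 [  0.         431.00096308 196.48888958]
 [  0.           0.           1.        ]] [-0.01738486  0.          0.          0.          0.        ] [ 2.19851663 -2.18091339  0.10587366] [0.020355   0.55545685 0.88702407]
side [[416.588424     0.         329.17795575]
 [  0.         416.588424   200.09034183]
 [  0.           0.           1.        ]] [0.00821012 0.         0.         0.         0.        ] [ 0.57898278 -2.72163984  1.09498588] [0.52607723 0.1865795  0.94263203]
```

View pics/top1.png

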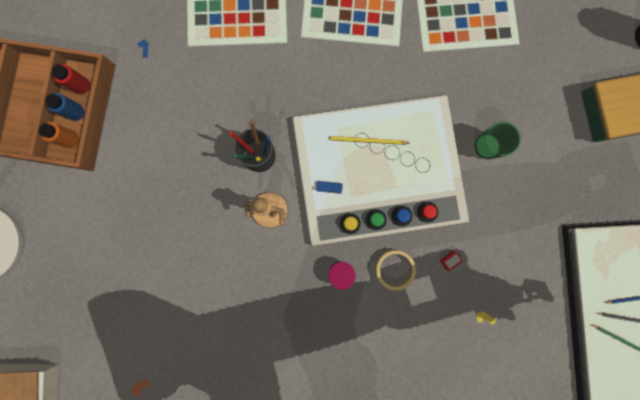

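View pics/side1.png

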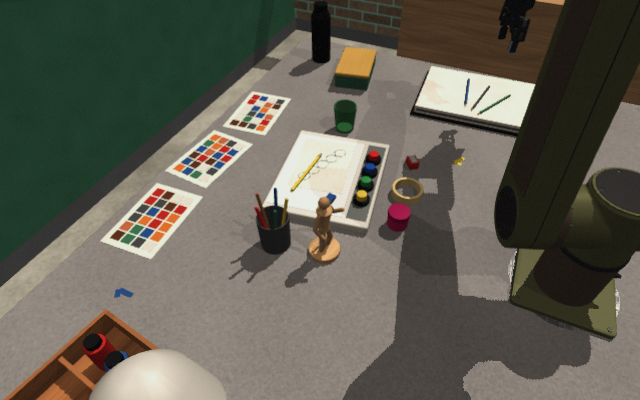

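The top view shows the buttons in a row: yellow (350,223), green (377,219), blue (403,215) and red (429,211). The tape (396,270), paint pot (342,275) and sharpener (452,260) are in front of it. The manikin (268,208) and pencil pot (255,150) are to the left, well clear. The side view gives the same colour order.

```bash
cat > h.py <<'E'
from plant import *
import cv2, numpy as np
def ray(s,uv,z):
    p=cv2.undistortPoints(np.array([[uv]],float),s["K"],s["dist"])[0,0]
    R=cv2.Rodrigues(np.array(s["rvec"],float))[0]; c=-R.T@s["tvec"]; d=R.T@np.array([*p,1])
    return c+d*(z-c[2])/d[2]
def blob(s,seed,hue,r=14):
    im=cv2.cvtColor(s["image"],cv2.COLOR_RGB2HSV).astype(int)
    h=abs((im[...,0]-hue+90)%180-90); m=((h<12)&(im[...,1]>110)&(im[...,2]>50)).astype(np.uint8)
    w=np.zeros_like(m); cv2.circle(w,seed,r,1,-1); m*=w
    n,l,st,ce=cv2.connectedComponentsWithStats(m); k=1+np.argmax(st[1:,4]); return ce[k],st[k]
def togo(p):
    o=observe(); tip=o["position"]+0.173*o["tool_rot"][:,2]
    print("t",o["t"],"tip",tip.round(4),"F",o["ft_force"].round(2),"shift in tool (units)",(o["tool_rot"].T@(np.array(p)-tip)/0.02).round(3))
E
python3 - <<'E'
from h import *
s=snapshot("top"); P={}
for n,uv,h in(("yellow",(350,223),25),("green",(377,219),70),("blue",(403,215),110),("red",(429,211),178)):
    c,st=blob(s,uv,h); P[n]=ray(s,c,.05); print(n,c,st,P[n].round(4))
v=P["red"]-P["yellow"]; print(v,np.linalg.norm(v)/3,"row yaw",np.degrees(np.arctan2(v[1],v[0])))
s=snapshot("side")
for n,uv,h in(("yellow",(362,197),25),("green",(366,183),70),("blue",(369,169),110),("red",(373,156),178)):
    c,st=blob(s,uv,h,9); print("side",n,c,st,ray(s,c,.049).round(4))
P=P["green"];togo([P[0],P[1],.1])
R=observe()["tool_rot"];print("jaw yaw",np.degrees(np.arctan2(R[1,1],R[0,1])))
E
```

```text
yellow [350.32620321 223.03208556] [343 216  16  15 187] [ 0.4993 -0.0314  0.05  ]
green [376.72049689 219.08695652] [370 213  15  14 161] [ 0.5078 -0.0853  0.05  ]
blue [403.21428571 215.17261905] [396 208  15  15 168] [ 0.5162 -0.1396  0.05  ]
red [429.2688172  211.21505376] [422 204  16  15 186] [ 0.5247 -0.1933  0.05  ]
[ 0.02534914 -0.16191486  0.        ] 0.05462905315417726 row yaw -81.10208988034594
side yellow [361.25  195.175] [356 189  12  13 120] [ 0.4984 -0.0274  0.049 ]
side green [365.31428571 179.68571429] [361 176  10   9  70] [ 0.5091 -0.0856  0.049 ]
side blue [369.35211268 166.4084507 ] [365 163  10   9  71] [ 0.5175 -0.1397  0.049 ]
side red [373.35955056 155.15730337] [369 150  10  11  89] [ 0.5236 -0.189   0.049 ]
t 0.2 tip [ 0.2754 -0.5883  0.2309] F [-0.62 -0.21  0.91] shift in tool (units) [ 21.187 -17.846   6.571]
jaw yaw -64.91654847660267
```

```bash
python3 -m handwheel '[[1,-0.84,0,0,0,0],[1,-0.84,0,0,0,0],[1,-0.84,0,0,0,0],[1,-0.84,0,0,0,0],[1,-0.84,0,0,0,0],[1,-0.84,0,0,0,0],[1,-0.84,0,0,0,0],[1,-0.84,0,0,0,0],[1,-0.84,0,0,0,0],[1,-0.84,0,0,0,0],[1,-0.84,0,0,0,0],[1,-0.84,0,0,0,0],[1,-0.84,0,0,0,0],[1,-0.84,0,0,0,0],[1,-0.84,0,0,0,0],[1,-0.84,0,0,0,0],[1,-0.84,0,0,0,0],[1,-0.84,0,0,0,0],[1,-0.84,0,0,0,0],[0,0,0,0,0,0]]' 0 20
python3 -c "
from h import *
togo([.508,-.0855,.1])"
```

```text
t: 1.87
position: [0.4909, -0.1178, 0.3999]
tool_rot: [[0.908, 0.418, -0.003], [0.418, -0.908, 0.006], [0.0, -0.007, -1.0]]
ft_force: [-0.2, -0.6, 0.6]
opening: -0.0
t 1.8667 tip [ 0.4905 -0.1168  0.2269] F [-0.21 -0.62  0.62] shift in tool (units) [ 1.45  -1.013  6.354]
```

```bash
python3 -m handwheel '[[0.75,-0.5,0.3,0,0,0],[0.6,-0.45,0.8,0,0,0],[0.1,-0.05,0.9,0,0,0],[0,0,0.9,0,0,0],[0,0,0.9,0,0,0],[0,0,0.9,0,0,0],[0,0,0.6,0,0,0],[0,0,0.3,0,0,0],[0,0,0,0,0,0],[0,0,0,0,0,0]]'
python3 - <<'E'
from h import *
togo([.508,-.0855,.06])
a=snapshot("wrist")["image"];b=snapshot("top")["image"]
b=cv2.resize(b[130:300,240:480],None,fx=2.6,fy=2.6)
cv2.imwrite("pics/w2.png",a[:,:,::-1]);cv2.imwrite("pics/t2.png",b[:,:,::-1])
E
```

```text
t: 2.7
position: [0.5093, -0.0863, 0.2847]
tool_rot: [[0.907, 0.422, -0.0], [0.422, -0.907, 0.003], [0.001, -0.003, -1.0]]
ft_force: [-0.1, -0.5, 0.1]
opening: -0.0
t 2.7 tip [ 0.5093 -0.0858  0.1117] F [-0.06 -0.47  0.1 ] shift in tool (units) [-0.054 -0.034  2.584]
```

View pics/w2.png

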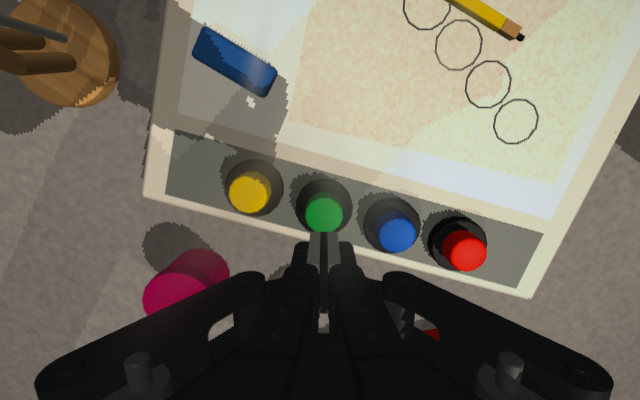

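The wrist view shows the closed fingertips at about (324,240), in line with the green cap at (324,214). Blue (397,232) and yellow (250,191) are well to either side. I'll check the position against this view, then go down.

```bash
python3 - <<'E'
from h import *
s=snapshot("wrist")
for n,uv,h in(("yellow",(250,191),25),("green",(324,214),70)):
    c,st=blob(s,uv,h,24); print(n,c,st,ray(s,c,.052).round(4))
E
python3 -m handwheel '[[-0.05,-0.03,0.7,0,0,0],[0,0,0.8,0,0,0],[0,0,0.7,0,0,0],[0,0,0.3,0,0,0],[0,0,0,0,0,0]]'
python3 -c "
from h import *
togo([.508,-.0855,.044])"
```

```text
yellow [249.32239658 192.40370899] [ 228  172   44   42 1402] [ 0.5022 -0.034   0.052 ]
green [322.49400922 214.39354839] [ 304  195   39   37 1085] [ 0.509  -0.0867  0.052 ]
t: 3.27
position: [0.5119, -0.087, 0.2416]
tool_rot: [[0.907, 0.422, 0.016], [0.422, -0.907, -0.002], [0.013, 0.008, -1.0]]
ft_force: [-0.8, 0.7, -0.4]
opening: 0.0001
t 3.2667 tip [ 0.5146 -0.0873  0.0686] F [-0.8   0.72 -0.44] shift in tool (units) [-0.276 -0.231  1.227]
```

```bash
python3 -m handwheel '[[-0.13,-0.12,0,0.11,-0.19,0],[0,0,0,0,0,0],[0,0,0.2,0,0,0],[0,0,0.2,0,0,0],[0,0,0,0,0,0]]'
python3 -c "
from h import *
togo([.5085,-.086,.044])"
```

```text
t: 3.68
position: [0.5098, -0.0863, 0.2373]
tool_rot: [[0.907, 0.422, 0.005], [0.422, -0.907, -0.002], [0.004, 0.004, -1.0]]
ft_force: [-0.2, -0.3, -0.2]
opening: -0.0001
t 3.6833 tip [ 0.5107 -0.0866  0.0643] F [-0.2  -0.34 -0.21] shift in tool (units) [-0.09  -0.077  1.014]
```

```bash
python3 -m handwheel '[[-0.09,-0.07,0.2,0.05,-0.06,0],[0,0,0.25,0,0,0],[0,0,0.25,0,0,0],[0,0,0.2,0,0,0],[0,0,0,0,0,0]]'
python3 -c "
from h import *
togo([.5085,-.086,.044])"
```

```text
t: 4.1
position: [0.5083, -0.0859, 0.2194]
tool_rot: [[0.907, 0.422, 0.002], [0.422, -0.907, -0.001], [0.002, 0.002, -1.0]]
ft_force: [-1.2, 0.4, 5.5]
opening: 0.0001
t 4.1 tip [ 0.5087 -0.0861  0.0464] F [-1.23  0.38  5.51] shift in tool (units) [-0.007 -0.011  0.118]
```

```bash
python3 -m handwheel '[[0,0,0.12,0,0,0],[0,0,0.05,0,0,0],[0,0,0.05,0,0,0]]'
python3 -c "
from h import *
togo([.5085,-.086,.044])"
```

```text
t: 4.35
position: [0.5087, -0.086, 0.2162]
tool_rot: [[0.907, 0.422, 0.001], [0.422, -0.907, -0.001], [0.0, 0.001, -1.0]]
ft_force: [-2.5, 0.7, 7.7]
opening: 0.0002
t 4.35 tip [ 0.5088 -0.0862  0.0432] F [-2.48  0.73  7.73] shift in tool (units) [-0.012 -0.015 -0.039]
```

```bash
python3 -m handwheel '[[0,0,0,0,0,0],[0,0,-0.3,0,0,0],[0,0,-0.6,0,0,0],[0,0,-0.8,0,0,0],[0,0,-0.7,0,0,0],[0,0,-0.3,0,0,0],[0,0,0,0,0,0],[0,0,0,0,0,0]]'
python3 -c "
from h import *
togo([.500,-.032,.08])"
```

```text
t: 5.02
position: [0.5087, -0.086, 0.275]
tool_rot: [[0.907, 0.422, -0.0], [0.422, -0.907, -0.001], [-0.001, 0.0, -1.0]]
ft_force: [-0.1, -0.5, -0.2]
opening: 0.0
t 5.0167 tip [ 0.5086 -0.0861  0.102 ] F [-0.1  -0.52 -0.18] shift in tool (units) [ 0.751 -2.636  1.098]
```

```bash
python3 -m handwheel '[[0.15,-0.5,0,0,0,0],[0.2,-0.7,0,0,0,0],[0.2,-0.7,0,0,0,0],[0.15,-0.5,0,0,0,0],[0.05,-0.2,0,0,0,0],[0,0,0,0,0,0],[0,0,0,0,0,0]]'
python3 - <<'E'
from h import *
togo([.500,-.032,.064])
s=snapshot("wrist")
for n,uv,h in(("yellow",(320,214),25),("green",(390,236),70)):
    c,st=blob(s,uv,h,26); print(n,c,st,ray(s,c,.052).round(4))
cv2.imwrite("pics/w3.png",s["image"][:,:,::-1])
E
```

```text
t: 5.6
position: [0.4976, -0.0278, 0.2699]
tool_rot: [[0.907, 0.421, -0.009], [0.421, -0.907, 0.001], [-0.007, -0.005, -1.0]]
ft_force: [0.9, -0.2, -0.1]
opening: -0.0001
t 5.6 tip [ 0.4961 -0.0275  0.0969] F [ 0.85 -0.22 -0.08] shift in tool (units) [0.097 0.294 1.644]
yellow [328.53415061 213.17250438] [ 311  193   36   41 1142] [ 0.5019 -0.0295  0.052 ]
green [402.24545455 235.38409091] [387 214  30  44 880] [ 0.5086 -0.0805  0.052 ]
```

View pics/w3.png

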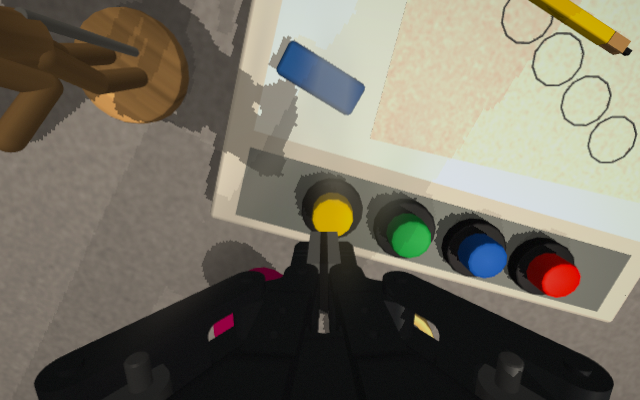

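The fingertips, at about (322,240), are slightly left of the yellow cap (332,215). I'll correct by 5 mm and go down. The manikin and pots are clear.

```bash
python3 -m handwheel '[[0.05,0.25,0.3,-0.07,0.1,0],[0,0,0.5,0,0,0],[0,0,0.5,0,0,0],[0,0,0.3,0,0,0],[0,0,0,0,0,0],[0,0,0,0,0,0]]'
python3 -c "
from h import *
togo([.5005,-.032,.052])"
```

```text
t: 6.15
position: [0.5009, -0.0344, 0.2332]
tool_rot: [[0.908, 0.419, -0.002], [0.419, -0.908, -0.0], [-0.002, -0.0, -1.0]]
ft_force: [-0.7, -0.8, 0.1]
opening: -0.0002
t 6.15 tip [ 0.5006 -0.0344  0.0602] F [-0.74 -0.85  0.05] shift in tool (units) [ 0.047 -0.112  0.41 ]
```

Centred to within 3 mm. Pressing yellow.

```bash
python3 -m handwheel '[[0.04,-0.1,0.2,0,0,0],[0,0,0.25,0,0,0],[0,0,0.2,0,0,0],[0,0,0.15,0,0,0],[0,0,0.05,0,0,0]]'
python3 -c "
from h import *
togo([.5005,-.032,.044])"
```

```text
t: 6.57
position: [0.5014, -0.0322, 0.2166]
tool_rot: [[0.908, 0.419, -0.002], [0.419, -0.908, -0.001], [-0.002, 0.0, -1.0]]
ft_force: [-3.6, 0.5, 6.6]
opening: -0.0002
t 6.5667 tip [ 0.5011 -0.0324  0.0436] F [-3.64  0.5   6.58] shift in tool (units) [-0.019 -0.031 -0.021]
```

```bash
python3 -m handwheel '[[0,0,0,0,0,0],[0,0,0,0,0,0],[0,0,-0.3,0,0,0],[0,0,-0.6,0,0,0],[0,0,-0.9,0,0,0],[0,0,-1,0,0,0],[0,0,-1,0,0,0],[0,0,-1,0,0,0],[0,0,-1,0,0,0],[0,0,-1,0,0,0],[0,0,-0.8,0,0,0],[0,0,-0.5,0,0,0],[0,0,-0.2,0,0,0],[0,0,0,0,0,0],[0,0,0,0,0,0],[0,0,0,0,0,0]]'
python3 - <<'E'
from h import *
togo([.5005,-.032,.044])
s=snapshot("side");a=s["image"][110:290,200:460]
cv2.imwrite("pics/s4.png",cv2.resize(a,None,fx=3,fy=3)[:,:,::-1])
for n,uv,h in(("yellow",(362,197),25),("green",(366,183),70),("blue",(369,169),110),("red",(373,156),178)):
    try: print(n,blob(s,uv,h,9)[0])
    except Exception as e: print(n,e)
E
```

```text
t: 7.9
position: [0.5005, -0.0312, 0.3968]
tool_rot: [[0.908, 0.42, 0.004], [0.42, -0.908, -0.002], [0.003, 0.003, -1.0]]
ft_force: [0.1, -0.2, 0.3]
opening: -0.0002
t 7.9 tip [ 0.5011 -0.0314  0.2238] F [ 0.05 -0.25  0.26] shift in tool (units) [-0.064 -0.014  8.991]
yellow [361.21367521 195.11111111]
green [365.67164179 179.3880597 ]
blue [369.61445783 167.02409639]
red [373.38888889 155.21111111]
```

View pics/s4.png

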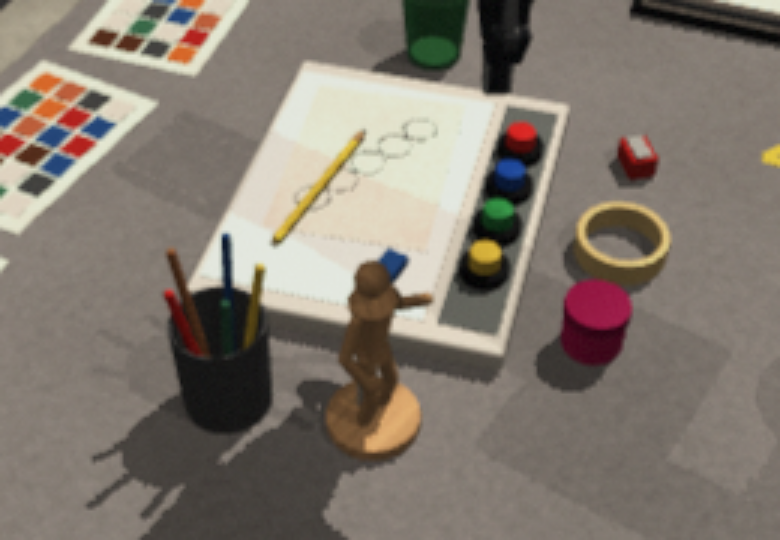

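The crop shows all four buttons up, with their centroids within 1 px of the start. Nothing has moved, and the hand is lifted with its tip at z = 0.224.

```bash
python3 -c "
from plant import *
print(finish_job())"
```

```text
the job is handed in; nothing more can be done
None
```

I pressed the green button, then the yellow one, and handed the job in at about 8 s of the 38 s allowed; no verdict was reported.

| Button | Pressed down (from fingertip height) | Upward force at deepest reading |
|---|---|---|
| Green | about 8.8 mm | 7.7 N |
| Yellow | about 8.4 mm | 6.6 N |

- **Release:** I held each press briefly, then lifted the closed fingertips clear before moving on.
- **Buttons:** in the last side picture all four are up, with their centres within 1 pixel of where they started.
- **Loose things:** by eye in the same picture, none of them has moved. The water jar is only partly in that picture.
- **Hand:** the fingertips finished at 224 mm and the grasp point at about 242 mm above the table. The force reading was near zero.
- **Disagreement:** the camera estimates for the yellow button differed by up to about 6 mm. I used the position fitted from the 55 mm button spacing. A sideways force of 2.5–3.6 N showed during the presses.

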